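Put the bench kit back in its fitted holders

TASK

Clear up the bench before the next letter: put the upright grey pipe former, the tin of studs, the iron holding weight and the wooden block plane each into the plywood holder whose pocket matches it in shape and size. Each must sit flat and upright on the floor of its pocket, released. Leave the finished aluminium ring letter lying where it is.

Things in the scene. Friction and masses are not known exactly. Their poses are not given: they have to be found in the camera images.
- pipe_former: Grey plastic pipe cut-off standing on end, 47 mm outside diameter, 91 mm tall, open at the top, about 0.1 kg; grasp it across the outside near the top. Origin: centre of its underside; z up along the pipe.
- stud_tin: Round open tin with studs in it, 64 mm outside diameter, 46 mm tall, 0.19 kg; its outer wall is upright, grasp it across the outside near the rim. Origin: centre of its underside; z up.
- hold_weight: Dark cast-iron block, 35 mm along its x, 55 mm along its y, block 48 mm tall with a small loop on top (71 mm in all), about 0.65 kg; grasp the block across its 35 mm width (along x). Origin: centre of its underside; z up.
- wood_plane: Small wooden block plane, 50 mm along its x, 105 mm along its y, wooden body 34 mm tall with an iron sticking up to 48 mm, about 0.21 kg; grasp the wooden body across its 50 mm width (along x). Origin: centre of its underside; z up.
- holder_pipe: Plywood plate, 11 mm thick, fixed to the table, with a dark-floored pocket 6 mm deep (pocket floor 5 mm above the table), 7 mm wider all round than the thing it is made for. Origin: centre of the plate's underside, right under the pocket's centre; z up. Plate 80 x 80 mm, round pocket of 61 mm diameter (the smaller round pocket), for the pipe former.
- holder_tin: Plywood plate, 11 mm thick, fixed to the table, with a dark-floored pocket 6 mm deep (pocket floor 5 mm above the table), 7 mm wider all round than the thing it is made for. Origin: centre of the plate's underside, right under the pocket's centre; z up. Plate 96 x 96 mm, round pocket of 78 mm diameter (the larger round pocket), for the tin of studs.
- holder_weight: Plywood plate, 11 mm thick, fixed to the table, with a dark-floored pocket 6 mm deep (pocket floor 5 mm above the table), 7 mm wider all round than the thing it is made for. Origin: centre of the plate's underside, right under the pocket's centre; z up. Plate 65 mm along x, 85 mm along y; rectangular pocket 49 mm (x) by 69 mm (y), the smaller rectangle, for the iron weight, whose long side (y) lies along the holder's y, either way round.
- holder_plane: Plywood plate, 11 mm thick, fixed to the table, with a dark-floored pocket 6 mm deep (pocket floor 5 mm above the table), 7 mm wider all round than the thing it is made for. Origin: centre of the plate's underside, right under the pocket's centre; z up. Plate 80 mm along x, 135 mm along y; rectangular pocket 64 mm (x) by 119 mm (y), the larger rectangle, for the block plane, whose long side (y) lies along the holder's y, either way round.
- letter_ring: Finished ring-shaped letter of bent aluminium strip, 117 mm across, 48 mm tall, loose; lies among the kit and must not be shifted. Origin: centre of its underside; z up.
There are look-alikes about, which are no part of the job. What is shaped like the hold_weight but orange is not meant.

How it is judged:
At the end, for the whole second after the job is handed in: Each of the four things rests in its own pocket: centre within 12 mm of the pocket's, underside 2 to 8.5 mm above the table, upright within 0.08 rad, weight and plane along their pockets within 0.4 rad; released and at rest. The ring letter is within 20 mm of its start (horizontal distance between pipe_former and holder_pipe below 0.012 m and z of pipe_former in the frame of holder_pipe between 0.002 and 0.0085 m and angle between each of pipe_former, stud_tin, hold_weight, wood_plane's own z axis and vertical below 0.08 rad and linear speed of each of pipe_former, stud_tin, hold_weight, wood_plane below 0.02 m/s and horizontal distance between stud_tin and holder_tin below 0.012 m and z of stud_tin in the frame of holder_tin between 0.002 and 0.0085 m and horizontal distance between hold_weight and holder_weight below 0.012 m and z of hold_weight in the frame of holder_weight between 0.002 and 0.0085 m and angle between the y axis of hold_weight and the y axis of holder_weight, either way round below 0.4 rad and horizontal distance between wood_plane and holder_plane below 0.012 m and z of wood_plane in the frame of holder_plane between 0.002 and 0.0085 m and angle between the y axis of wood_plane and the y axis of holder_plane, either way round below 0.4 rad and distance of letter_ring from where it was at the start of the episode below 0.02 m); the robot touches nothing.
It fails at once if the finished ring letter is shifted by more than 20 mm (distance of letter_ring from where it was at the start of the episode above 0.02 m).
It also fails if it takes over 120 s, if anything falls off the work surface, if the arm or the gripper's body presses on something with over 40 N, if the wrist force passes 120 N, or if a joint passes its speed limit or range.

ROBOT

A 6-joint arm with a two-finger parallel gripper is mounted at the origin on the work surface; the furniture and walls round the work are solid. World frame = base frame: x ahead of the robot, y to its left, z up, the work surface at z = 0. Lengths are in m, angles in rad, forces in N, time in s.
With the tool pointing down it reaches from about 0.275 to 0.725 m from the base axis. Payload 15.9 kg.
Tool frame: the origin (TCP) lies midway between the tips of the shut fingers; the grasp point (between the pads) lies 19 mm behind it; z points along the fingers, y is the line along which they close (so a half turn about z gives the same grasp; the last joint's range is limited). The gripper opens to 85 mm and grips with 20 to 120 N. Pads are 22 mm wide; open, the fingers measure 114 mm over their backs; the gripper's body (76 mm by 85 mm) begins 54 mm behind the grasp point. The pads swing forward as they close: fully open they stand 13 mm farther back than shut.
Start: joints at [-1.12, 0.213, -0.034, 1.323, 0, 1.571], TCP at [0.218, -0.45, 0.231] pointing down, gripper open.
Joint ranges: [-2.98, 2.98], [-0.74, 1.72], [-1.14, 1.35], [-2.1, 2.04], [-1.57, 1.44], [-3.14, 3.14]. Speed limits (rad/s): [1.89, 1.89, 2.39, 2.57, 3.14, 3.14].

INTERFACE

Orientations are given as a unit quaternion [x, y, z, w].
In Python, from plant import telemetry, viewer, robot gives the robot as it stands.
- The arm moves only by the tool arm_command, never from a script. Its argument "motion" is a list of rows, each an object with "travel": the shift along the tool's x, y, z in cm, a list of three; "delta_rot": the turn, a rotation vector about the tool's x, y, z in rad, a list of three. A call has exactly 8 rows; each row shifts and turns the commanded pose from where the row before left it, along the tool's axes as they then stand; what a row does not reach is not made up. A row lasts 1/12 s, in which the tool goes at most 41.7 mm and 7.16 degrees, less where a joint would pass 70% of its speed; a pose out of reach is approached as far as the arm can. A call is refused whole if a number of a shift passes 4.17 or a number of a turn 0.125, either way. A call with a gripper value outside its range is refused whole. "gripper" is the closure, from 0 (fully open) to 1 (shut), set as the call begins (left out, the last holds). The fingers move at their own pace and stop on an object; "squeeze" is the grip in N (left out, the last holds). Time passes only in rows, so rows that do not move let the fingers close, or fill a call up. It gives the time, the measured TCP pose, the force, the opening and the grip force at its end, in the units of the state.
- telemetry.observe(): the state, without advancing time (a new reading comes with each control period).
- viewer.capture(name): name is "scene" or "top" or "wrist"; returns a dict with "pixels" (420x560x3 uint8, red, green, blue), "depth" (420x560 float32, m along the optical axis (not along the pixel's ray), 0 where there is no reading), "fx", "fy", "cx", "cy" (pixels), "rvec" (rotation vector, rad) and "tvec" (3), from world to camera coordinates, as OpenCV has them. Camera axes: x right, y down, z forward; pixel columns grow to the right and rows downward; lengths in m; the calibration is good to about 2 mm. A picture is of the moment at which its call begins.
- robot.close_job(): hands the job in; it is judged then, once.
The state is a dict: "clock": time; "joints": joint angles; "joint_velocities": joint speeds; "tau": joint torques, N m; "position": TCP position; "orientation": TCP orientation; "wrist_force": force on the tool from outside, world axes, zero at the start; "ft_torque": the same for the moment, N m; "grip_width": opening from 0.0 (shut) to 1.0 (fully open); "grip_force": force on a finger pad.
Only numpy, scipy, OpenCV 4.12 (cv2) and the standard library are available. Lean on these libraries where they do the work, as an engineer would, in place of code of your own. Each camera call takes 0.05 s, during which the arm holds its last target. There are 200 camera calls.

## Working session

There is one attempt and no reset: what is moved stays moved. The work goes in short steps, Python scripts to look and compute and a tool call to move; the robot and the scene stay as the last step left them, time stands still between calls to the robot, and variables do not carry over. Pictures are saved under pics/ and viewed, at most 14 in all, crops included, and the job is handed in when it is done.

Besides the shell and the picture viewer there is one more tool, called after "Call:" as a command line: name --argument value ..., lists and objects as JSON in quotes. arm_command: Moves the arm, as the interface text tells. Its arguments: {"type":"object","properties":{"motion":{"type":"array","items":{"type":"object","properties":{"travel":{"type":"array","items":{"type":"number"}},"delta_rot":{"type":"array","items":{"type":"number"}}}}},"gripper":{"type":"number"},"squeeze":{"type":"number"}},"required":["motion"]}

```bash
ls; mkdir -p pics; python3 - <<'E'
from plant import telemetry, viewer
import cv2,pickle
print(telemetry.observe())
for n in ("top","scene"):
    c=viewer.capture(n); cv2.imwrite(f"pics/{n}0.png",c["pixels"][:,:,::-1]); pickle.dump(c,open(f"{n}0.pkl","wb")); print(n,c["fx"],c["cx"],c["cy"],c["rvec"],c["tvec"])
E
```

```text
pics
{'clock': 0.0, 'joints': array([-1.12002009e+00,  2.13373513e-01, -3.50573641e-02,  1.32354732e+00,
        2.82521989e-06,  1.57081424e+00]), 'joint_velocities': array([-5.18290447e-05,  7.24548899e-04, -1.66326451e-04, -9.82445986e-04,
        2.15210034e-04,  9.13635549e-04]), 'tau': array([-2.96534752e-03, -6.86162567e+01,  4.87123525e+01,  1.75349694e-02,
       -3.54298054e-04,  3.29685463e-05]), 'position': array([ 0.21767507, -0.44972796,  0.2308082 ]), 'orientation': array([ 9.74709274e-01,  2.23475911e-01, -1.30693755e-04, -5.76305688e-04]), 'wrist_force': array([0.05406178, 0.09756602, 0.46265515]), 'ft_torque': array([ 0.04008182,  0.0630703 , -0.00571016]), 'grip_force': 0.0, 'grip_width': 0.998745584462054}
top 415.4993789318095 279.61666635662084 209.06770894240177 [ 2.14994741 -2.18439379  0.12474595] [0.03426544 0.5217669  1.08839593]
scene 397.1436939201719 280.182537656775 211.4035900732872 [ 0.63301317 -2.47352237  1.37341906] [0.46374055 0.16376154 0.7351952 ]
```

View pics/top0.png

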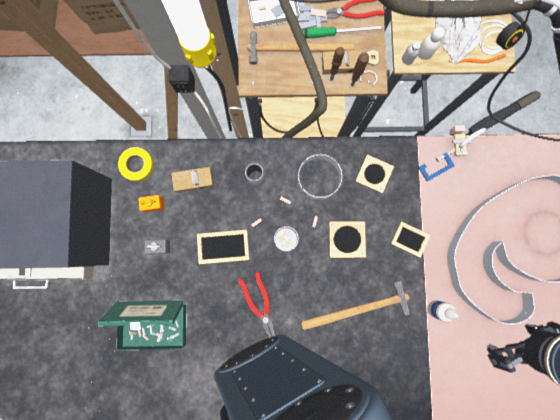

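View pics/scene0.png

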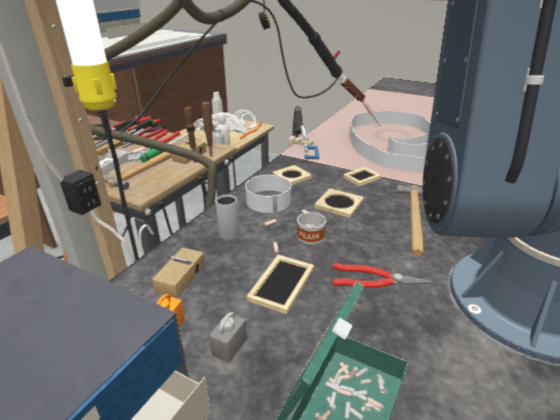

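The top view shows robot at the bottom, +x up and +y left.

- **pipe_former:** (255,172), the only upright pipe.
- **stud_tin:** (286,239). The green stud box at (150,325) and the yellow tape at (135,163) are not it.
- **hold_weight:** grey block at (155,246). The orange look-alike at (150,203) is excluded.
- **wood_plane:** (192,179).
- **Holders:** pipe (375,173), tin (347,239), weight (410,239), plane (222,246).
- **Ring:** (320,176), lying between the pipe and its holder.

```bash
cat > h.py <<'E'
import numpy as np,cv2
def cam(c):
    R=cv2.Rodrigues(np.array(c["rvec"],float))[0]; return R,np.array(c["tvec"],float)
def ray(c,uv,z):
    R,t=cam(c); uv=np.atleast_2d(uv).astype(float)
    d=np.c_[(uv[:,0]-c["cx"])/c["fx"],(uv[:,1]-c["cy"])/c["fy"],np.ones(len(uv))]@R
    o=-R.T@t
    return (o+d*((z-o[2])/d[:,2])[:,None])[:,:2]
def cloud(c):
    R,t=cam(c); v,u=np.mgrid[:420,:560]; D=c["depth"]
    p=np.dstack([(u-c["cx"])/c["fx"]*D,(v-c["cy"])/c["fy"]*D,D])
    P=(p-t)@R; P[D==0]=np.nan; return P
def rect(pts):
    (x,y),(w,h),a=cv2.minAreaRect((np.asarray(pts)*1000).astype(np.float32))
    if w<h: w,h,a=h,w,a+90
    return np.round([x,y,w,h],1),round((a+90)%180-90,1)   # mm, long-axis yaw deg
E
python3 - <<'E'
import pickle,numpy as np,cv2
from h import *
c=pickle.load(open("top0.pkl","rb")); P=cloud(c); Z=P[...,2]
print("table z",np.nanmedian(Z[270:290,200:230]))
def roi(u,v,r): 
    m=np.zeros(Z.shape,bool); m[v-r:v+r,u-r:u+r]=1; return m
for n,u,v,r,lo,hi in [("pipe",255,172,14,.06,.12),("tin",286,239,17,.03,.06),("weight",155,246,16,.03,.055),("plane",192,179,24,.022,.06),("orange",150,203,16,.03,.055),("ring",320,176,28,.02,.06),("box",150,325,45,.02,.2),("cab",60,215,60,.1,.6)]:
    m=roi(u,v,r)&(Z>lo)&(Z<hi); p=P[m]
    print(n,len(p),"z",np.round(np.percentile(p[:,2],[5,50,95]),3),rect(p[:,:2]))
hsv=cv2.cvtColor(c["pixels"],cv2.COLOR_RGB2HSV)
wood=(hsv[...,0]>8)&(hsv[...,0]<35)&(hsv[...,1]>50)&(hsv[...,2]>140)
for n,u,v,r in [("Hpipe",375,173,26),("Htin",347,239,26),("Hweight",410,239,24),("Hplane",222,246,34)]:
    m=(wood&roi(u,v,r)).astype(np.uint8)
    cs,hi=cv2.findContours(m,cv2.RETR_CCOMP,cv2.CHAIN_APPROX_NONE)
    k=max(range(len(cs)),key=lambda i:len(cs[i]) if hi[0][i][3]<0 else 0)
    print(n,"outer",rect(ray(c,cs[k][:,0],.011)))
    ch=[i for i in range(len(cs)) if hi[0][i][3]==k]
    if ch: print("   inner",rect(ray(c,cs[max(ch,key=lambda i:len(cs[i]))][:,0],.011)))
E
```

```text
table z -0.0008470909122864931
pipe 151 z [0.062 0.086 0.093] (array([611.8,  90.7,  46.9,  46.1]), 0.6)
tin 70 z [0.036 0.045 0.048] (array([442.5,  11.7,  60.9,  60.6]), 89.2)
weight 238 z [0.038 0.047 0.051] (array([426.9, 353.6,  54.6,  34.3]), 89.9)
plane 736 z [0.029 0.034 0.041] (array([607.4, 263.5, 106. ,  50.8]), -81.5)
orange 241 z [0.035 0.047 0.05 ] (array([542.6, 371.4,  54.9,  35.7]), -83.3)
ring 240 z [0.022 0.038 0.048] (array([607.2, -82.2, 116.3, 116. ]), 0.4)
box 2171 z [0.025 0.106 0.156] (array([225.9, 365.1, 173.8, 125.7]), 90.0)
cab 10162 z [0.126 0.225 0.228] (array([491.2, 578.3, 258.3, 183.7]), -0.9)
Hpipe outer (array([ 619.4, -237.2,   84.4,   83.2]), -25.2)
   inner (array([ 619.7, -237.6,   82.6,   82.3]), 64.8)
Htin outer (array([ 439.9, -155.6,   98.9,   97.4]), 89.1)
   inner (array([ 431.7, -155.3,   98.6,   81.1]), 89.1)
Hweight outer (array([ 436.7, -327.5,   89.6,   69. ]), 62.4)
Hplane outer (array([425.4, 182.5, 120.1,  65.6]), -86.2)
```

Call:
arm_command --motion '[{"travel":[0,0,-1],"delta_rot":[0,0,-0.125]},{"travel":[0,0,-1],"delta_rot":[0,0,-0.125]},{"travel":[0,0,-1],"delta_rot":[0,0,-0.125]},{"travel":[0,0,-1],"delta_rot":[0,0,-0.125]},{"travel":[0,0,-1],"delta_rot":[0,0,-0.125]},{"travel":[0,0,-1],"delta_rot":[0,0,-0.125]},{"travel":[0,0,-1],"delta_rot":[0,0,-0.125]},{"travel":[0,0,-1],"delta_rot":[0,0,-0.12]}]'

```text
clock: 0.77
position: [0.2177, -0.4499, 0.3115]
orientation: [0.748, 0.664, 0.0, -0.0]
wrist_force: [-0.4, 0.1, 0.0]
grip_width: 0.999
grip_force: 0.0
```

Call:
arm_command --motion '[{"travel":[0,0,0],"delta_rot":[0,0,-0.12]},{"travel":[2,3,0],"delta_rot":[0,0,0]},{"travel":[3,3,0],"delta_rot":[0,0,0]},{"travel":[3,3,0],"delta_rot":[0,0,0]},{"travel":[3,3,0],"delta_rot":[0,0,0]},{"travel":[3,3,0],"delta_rot":[0,0,0]},{"travel":[3,3,0],"delta_rot":[0,0,0]},{"travel":[2,2,0],"delta_rot":[0,0,0]}]'

```text
clock: 1.43
position: [0.4178, -0.2611, 0.3111]
orientation: [0.708, 0.706, 0.0, -0.0]
wrist_force: [0.4, -1.1, -0.7]
grip_width: 1.0
grip_force: 0.0
```

```bash
cat > w.py <<'E'
import cv2,pickle,sys
from plant import viewer
c=viewer.capture("wrist"); cv2.imwrite(f"pics/{sys.argv[1]}.png",c["pixels"][:,:,::-1]); pickle.dump(c,open(sys.argv[1]+".pkl","wb"))
E
python3 w.py w1
```

```text
(no output)
```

View pics/w1.png

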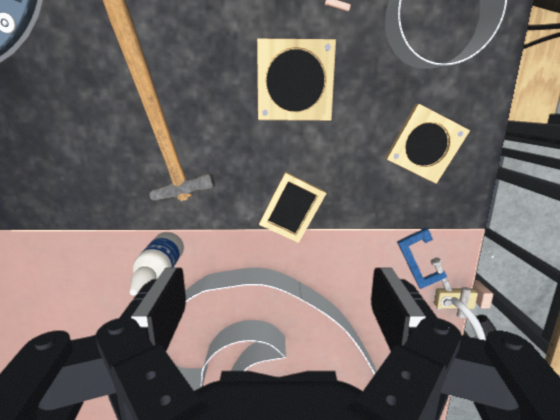

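The wrist view shows three holders: tin (296,80), pipe (428,143) and weight (293,207). I'll measure their dark pockets and plates here.

```bash
cat >> h.py <<'E'
def holder(c,u,v,r,z=.011):
    hsv=cv2.cvtColor(c["pixels"],cv2.COLOR_RGB2HSV)
    wood=(hsv[...,0]>8)&(hsv[...,0]<35)&(hsv[...,1]>50)&(hsv[...,2]>140)
    v0,u0=max(v-r,0),max(u-r,0); m=wood[v0:v+r,u0:u+r].astype(np.uint8)
    m=cv2.morphologyEx(m,cv2.MORPH_OPEN,np.ones((3,3)))
    n,l,s,_=cv2.connectedComponentsWithStats(m); m=(l==1+np.argmax(s[1:,4])).astype(np.uint8)
    o=max(cv2.findContours(m,cv2.RETR_EXTERNAL,cv2.CHAIN_APPROX_NONE)[0],key=cv2.contourArea)[:,0]
    f=cv2.drawContours(np.zeros_like(m),[o[:,None]],-1,1,-1)&(1-m)
    i=max(cv2.findContours(f,cv2.RETR_EXTERNAL,cv2.CHAIN_APPROX_NONE)[0],key=cv2.contourArea)[:,0]
    return rect(ray(c,o+[u0,v0],z)),rect(ray(c,i+[u0,v0],z))
E
python3 - <<'E'
import pickle; from h import *
c=pickle.load(open("w1.pkl","rb"))
for n,u,v,r in [("tin",296,80,55),("pipe",428,143,55),("weight",293,207,42)]: print(n,*holder(c,u,v,r))
E
```

```text
tin (array([ 439.7, -157.1,   97.5,   96.9]), -1.0) (array([ 439.6, -156.9,   73.8,   73.3]), -43.9)
pipe (array([ 619.1, -238.4,   82. ,   81.2]), -25.2) (array([ 617.8, -238.7,   56.9,   56.7]), -42.0)
weight (array([ 436.6, -329.1,   88.7,   67.4]), 63.8) (array([ 436.8, -327.4,   65.3,   46.1]), 63.3)
```

Call:
arm_command --motion '[{"travel":[2,0.3,0]},{"travel":[2,0.3,0]},{"travel":[2,0.3,0]},{"travel":[2,0.3,0]},{"travel":[2,0.3,0]},{"travel":[2,0.4,0]},{"travel":[2,0.5,0]},{"travel":[0,0,0]}]'

```text
schema error: expected keys travel, delta_rot
```

```bash
python3 w.py w2
```

```text
(no output)
```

View pics/w2.png

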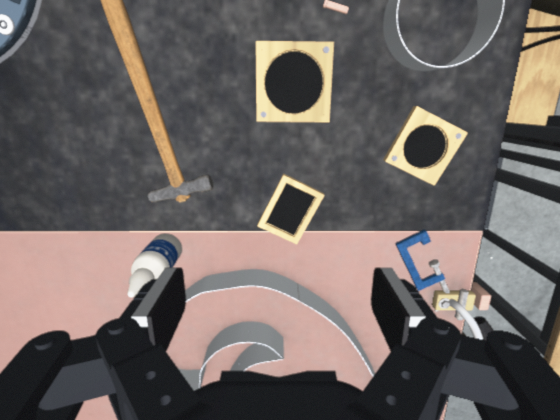

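The move was refused because it lacked delta_rot, so the view is the same as before. I'll resend it complete.

Call:
arm_command --motion '[{"travel":[3.5,0.3,0],"delta_rot":[0,0,0]},{"travel":[3.5,0.3,0],"delta_rot":[0,0,0]},{"travel":[3.5,0.3,0],"delta_rot":[0,0,0]},{"travel":[3.5,0.3,0],"delta_rot":[0,0,0]},{"travel":[3.5,0.3,0],"delta_rot":[0,0,0]},{"travel":[3.5,0.4,0],"delta_rot":[0,0,0]},{"travel":[3.5,0.4,0],"delta_rot":[0,0,0]},{"travel":[2.5,0,0],"delta_rot":[0,0,0]}]'

```text
clock: 2.2
position: [0.4403, 0.008, 0.3111]
orientation: [0.709, 0.705, -0.0, -0.0]
wrist_force: [0.1, -0.3, -0.6]
grip_width: 0.999
grip_force: 0.0
```

```bash
python3 w.py w3
```

```text
(no output)
```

View pics/w3.png

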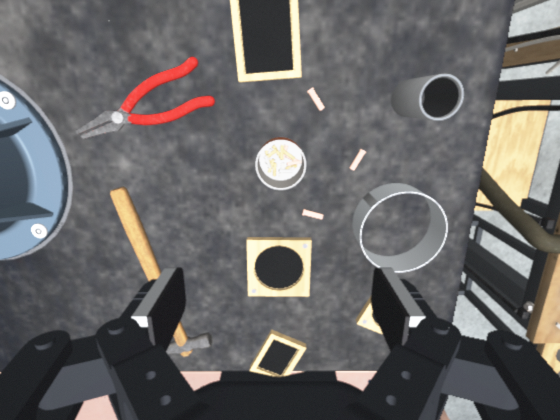

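The tin's rim is at (281,163), the pipe's top at (440,97), and the ring at (400,225). I'll measure the tin and pipe tops from this depth.

```bash
python3 - <<'E'
import pickle; from h import *
c=pickle.load(open("w3.pkl","rb")); P=cloud(c); Z=P[...,2]
for n,u,v,r,lo,hi in [("tin",281,165,35,.036,.056),("pipe",435,97,45,.07,.1),("ring",400,228,60,.035,.06)]:
    m=np.zeros(Z.shape,bool); m[v-r:v+r,u-r:u+r]=1; p=P[m&(Z>lo)&(Z<hi)]
    print(n,len(p),np.median(p[:,2]),rect(p[:,:2]))
E
```

```text
tin 352 0.044827116566983016 (array([442.2,  10.3,  63.5,  63.3]), -5.0)
pipe 1116 0.085962933272374 (array([611.8,  90.6,  47.6,  47. ]), 9.5)
ring 975 0.04284237840392026 (array([607.8, -83.2, 117.3, 116.9]), -63.7)
```

Call:
arm_command --motion '[{"travel":[0.2,0.2,4],"delta_rot":[0,0,0]},{"travel":[0,0,4],"delta_rot":[0,0,0]},{"travel":[0,0,4],"delta_rot":[0,0,0]},{"travel":[0,0,4],"delta_rot":[0,0,0]},{"travel":[0,0,4],"delta_rot":[0,0,0]},{"travel":[0,0,4],"delta_rot":[0,0,0]},{"travel":[0,0,3.5],"delta_rot":[0,0,0]},{"travel":[0,0,2.6],"delta_rot":[0,0,0]}]'

```text
clock: 2.92
position: [0.4406, 0.0074, 0.0076]
orientation: [0.709, 0.705, -0.001, -0.001]
wrist_force: [-1.4, 0.2, -0.1]
grip_width: 0.999
grip_force: 0.0
```

Call:
arm_command --motion '[{"travel":[0,0,0],"delta_rot":[0,0,0]},{"travel":[0,0,0],"delta_rot":[0,0,0]},{"travel":[0,0,0],"delta_rot":[0,0,0]},{"travel":[0,0,0],"delta_rot":[0,0,0]},{"travel":[0,0,0],"delta_rot":[0,0,0]},{"travel":[0,0,0],"delta_rot":[0,0,0]},{"travel":[0,0,0],"delta_rot":[0,0,0]},{"travel":[0,0,0],"delta_rot":[0,0,0]}]' --gripper 1 --squeeze 30

```text
clock: 3.58
position: [0.4427, 0.0081, 0.0107]
orientation: [0.709, 0.705, 0.0, 0.0]
wrist_force: [-0.1, 0.2, -2.4]
grip_width: 0.734
grip_force: 33.2
```

Call:
arm_command --motion '[{"travel":[0,0,-2],"delta_rot":[0,0,0]},{"travel":[-1,0,-2],"delta_rot":[0,0,0]},{"travel":[-3,0,0],"delta_rot":[0,0,0]},{"travel":[-4,-0.1,0],"delta_rot":[0,0,0]},{"travel":[-4,-0.2,0],"delta_rot":[0,0,0]},{"travel":[-3,0,0],"delta_rot":[0,0,0]},{"travel":[-1.7,0,0],"delta_rot":[0,0,0]},{"travel":[0,0,0],"delta_rot":[0,0,0]}]'

```text
clock: 4.25
position: [0.4386, -0.1619, 0.0505]
orientation: [0.71, 0.704, -0.0, 0.0]
wrist_force: [0.2, 0.6, -2.1]
grip_width: 0.732
grip_force: 34.2
```

Call:
arm_command --motion '[{"travel":[0,0,0],"delta_rot":[0,0,0]},{"travel":[0,0,0.8],"delta_rot":[0,0,0]},{"travel":[0,0,0.8],"delta_rot":[0,0,0]},{"travel":[0,0,0.6],"delta_rot":[0,0,0]},{"travel":[0,0,0.4],"delta_rot":[0,0,0]},{"travel":[0,0,0],"delta_rot":[0,0,0]},{"travel":[0,0,0],"delta_rot":[0,0,0]},{"travel":[0,0,0],"delta_rot":[0,0,0]}]'

```text
clock: 4.92
position: [0.4387, -0.1587, 0.0244]
orientation: [0.709, 0.705, 0.0, 0.0]
wrist_force: [-0.2, -0.1, -2.1]
grip_width: 0.733
grip_force: 34.2
```

Call:
arm_command --motion '[{"travel":[0,0.1,0.4],"delta_rot":[0,0,0]},{"travel":[0,0,0.3],"delta_rot":[0,0,0]},{"travel":[0,0,0],"delta_rot":[0,0,0]},{"travel":[0,0,0],"delta_rot":[0,0,0]},{"travel":[0,0,0],"delta_rot":[0,0,0]},{"travel":[0,0,0],"delta_rot":[0,0,0]},{"travel":[0,0,0],"delta_rot":[0,0,0]},{"travel":[0,0,0],"delta_rot":[0,0,0]}]'

```text
clock: 5.58
position: [0.4396, -0.1588, 0.0174]
orientation: [0.709, 0.705, 0.0, 0.0]
wrist_force: [-0.4, 0.1, -1.7]
grip_width: 0.738
grip_force: 34.2
```

Call:
arm_command --motion '[{"travel":[0,0,0],"delta_rot":[0,0,0]},{"travel":[0,0,0],"delta_rot":[0,0,0]},{"travel":[0,0,0],"delta_rot":[0,0,0]},{"travel":[0,0,0],"delta_rot":[0,0,0]},{"travel":[0,0,0],"delta_rot":[0,0,0]},{"travel":[0,0,0],"delta_rot":[0,0,0]},{"travel":[0,0,0],"delta_rot":[0,0,0]},{"travel":[0,0,0],"delta_rot":[0,0,0]}]' --gripper 0

```text
clock: 6.25
position: [0.4396, -0.1588, 0.0173]
orientation: [0.709, 0.705, 0.0, 0.0]
wrist_force: [-0.2, -0.3, 0.4]
grip_width: 1.0
grip_force: 0.0
```

Call:
arm_command --motion '[{"travel":[0,0,-1],"delta_rot":[0,0,0]},{"travel":[0,0,-2],"delta_rot":[0,0,0]},{"travel":[0,0,-4],"delta_rot":[0,0,0]},{"travel":[0,0,-4],"delta_rot":[0,0,0]},{"travel":[0,0,-4],"delta_rot":[0,0,0]},{"travel":[0,0,-4],"delta_rot":[0,0,0]},{"travel":[0,0,-4],"delta_rot":[0,0,0]},{"travel":[0,0,-2],"delta_rot":[0,0,0]}]'

```text
clock: 6.92
position: [0.4403, -0.1591, 0.2719]
orientation: [0.709, 0.705, 0.001, 0.002]
wrist_force: [0.9, -0.2, 0.7]
grip_width: 1.003
grip_force: 0.0
```

Call:
arm_command --motion '[{"travel":[3.5,2.2,0],"delta_rot":[0,0,0]},{"travel":[3.5,2.2,0],"delta_rot":[0,0,0]},{"travel":[3.5,2.2,0],"delta_rot":[0,0,0]},{"travel":[3.5,2.2,0],"delta_rot":[0,0,0]},{"travel":[3.5,2.2,0],"delta_rot":[0,0,0]},{"travel":[3.5,2.2,0],"delta_rot":[0,0,0]},{"travel":[3,2,0],"delta_rot":[0,0,0]},{"travel":[1,2,0],"delta_rot":[0,0,0]}]'

```text
clock: 7.58
position: [0.6134, 0.0946, 0.2669]
orientation: [0.708, 0.706, 0.0, -0.0]
wrist_force: [0.5, -0.3, 0.5]
grip_width: 0.995
grip_force: 0.0
```

```bash
python3 w.py w4; python3 - <<'E'
import pickle; from h import *
from plant import telemetry; s=telemetry.observe(); print(s["position"],s["orientation"])
c=pickle.load(open("w4.pkl","rb")); P=cloud(c); X,Y,Z=[P[...,i] for i in range(3)]
for n,x,y,r,lo,hi in [("pipe",.612,.0905,.05,.07,.1),("plane",.607,.2635,.08,.024,.06),("plane body",.607,.2635,.08,.024,.038)]:
    m=(abs(X-x)<r)&(abs(Y-y)<r)&(Z>lo)&(Z<hi); p=P[m]
    if len(p): print(n,len(p),np.median(p[:,2]),rect(p[:,:2]))
E
```

```text
[0.61569024 0.09444065 0.26558921] [ 7.07669452e-01  7.06543418e-01 -2.16745578e-04 -5.46882780e-04]
pipe 816 0.08873262734906634 (array([612.4,  91. ,  47. ,  45.9]), -89.8)
plane 3197 0.033494794309610484 (array([610.9, 242.8,  65.3,  50.1]), -81.6)
plane body 2730 0.033300924529700904 (array([610.9, 242.8,  65.3,  50.1]), -81.6)
```

Pipe at (.612, .091). Descending with dx -0.35 cm, dy -0.35 cm, then 21.5 cm down.

Call:
arm_command --motion '[{"travel":[-0.35,-0.35,2],"delta_rot":[0,0,0]},{"travel":[0,0,3],"delta_rot":[0,0,0]},{"travel":[0,0,3.5],"delta_rot":[0,0,0]},{"travel":[0,0,3.5],"delta_rot":[0,0,0]},{"travel":[0,0,3.5],"delta_rot":[0,0,0]},{"travel":[0,0,3],"delta_rot":[0,0,0]},{"travel":[0,0,2],"delta_rot":[0,0,0]},{"travel":[0,0,1],"delta_rot":[0,0,0]}]'

```text
clock: 8.3
position: [0.6075, 0.0865, 0.0492]
orientation: [0.709, 0.705, -0.002, -0.001]
wrist_force: [0.2, -0.2, -0.5]
grip_width: 1.001
grip_force: 0.0
```

Call:
arm_command --motion '[{"travel":[0,0,0],"delta_rot":[0,0,0]},{"travel":[0,0,0],"delta_rot":[0,0,0]},{"travel":[0,0,0],"delta_rot":[0,0,0]},{"travel":[0,0,0],"delta_rot":[0,0,0]},{"travel":[0,0,0],"delta_rot":[0,0,0]},{"travel":[0,0,0],"delta_rot":[0,0,0]},{"travel":[0,0,0],"delta_rot":[0,0,0]},{"travel":[0,0,0],"delta_rot":[0,0,0]}]' --gripper 1 --squeeze 25

```text
clock: 8.97
position: [0.6106, 0.087, 0.054]
orientation: [0.709, 0.705, 0.001, 0.001]
wrist_force: [1.1, -1.2, 7.9]
grip_width: 0.552
grip_force: 27.7
```

Call:
arm_command --motion '[{"travel":[0,0,0],"delta_rot":[0,0,0]},{"travel":[0,0,-1],"delta_rot":[0,0,0]},{"travel":[0,0,-2],"delta_rot":[0,0,0]},{"travel":[0,0,-2],"delta_rot":[0,0,0]},{"travel":[0,0,-2],"delta_rot":[0,0,0]},{"travel":[0,0,-1],"delta_rot":[0,0,0]},{"travel":[0,0,0],"delta_rot":[0,0,0]},{"travel":[0,0,0],"delta_rot":[0,0,0]}]'

```text
clock: 9.63
position: [0.6096, 0.0869, 0.1325]
orientation: [0.709, 0.705, 0.0, 0.0]
wrist_force: [0.6, -0.2, -2.2]
grip_width: 0.55
grip_force: 28.0
```

Call:
arm_command --motion '[{"travel":[-3,0,0],"delta_rot":[0,0,0]},{"travel":[-4.1,0,0],"delta_rot":[0,0,0]},{"travel":[-4.1,0.2,0],"delta_rot":[0,0,0]},{"travel":[-4.1,0.3,0],"delta_rot":[0,0,0]},{"travel":[-4.1,0.3,0],"delta_rot":[0,0,0]},{"travel":[-4.1,0.3,0],"delta_rot":[0,0,0]},{"travel":[-4.1,0,0],"delta_rot":[0,0,0]},{"travel":[-3,0,0],"delta_rot":[0,0,0]}]'

```text
clock: 10.3
position: [0.6177, -0.2223, 0.1306]
orientation: [0.709, 0.705, -0.001, -0.001]
wrist_force: [0.1, 0.7, -2.3]
grip_width: 0.551
grip_force: 26.8
```

Call:
arm_command --motion '[{"travel":[-2.3,0,0],"delta_rot":[0,0,0]},{"travel":[0,0,0],"delta_rot":[0,0,0]},{"travel":[0,0,0],"delta_rot":[0,0,0]},{"travel":[0,0,0],"delta_rot":[0,0,0]},{"travel":[0,0,1],"delta_rot":[0,0,0]},{"travel":[0,0,1.5],"delta_rot":[0,0,0]},{"travel":[0,0,1.5],"delta_rot":[0,0,0]},{"travel":[0,0,1],"delta_rot":[0,0,0]}]'

```text
clock: 10.97
position: [0.6181, -0.2407, 0.0801]
orientation: [0.708, 0.706, -0.0, -0.001]
wrist_force: [0.4, 1.0, -1.9]
grip_width: 0.55
grip_force: 26.4
```

```bash
python3 w.py w5; python3 -c "
from plant import telemetry;s=telemetry.observe();print(s['position'],s['orientation'],s['wrist_force'])"
```

```text
[ 0.61737373 -0.24059997  0.07848916] [ 0.70841496  0.70579326 -0.00079228 -0.00186847] [-1.08186679 -0.10999637 -3.5947562 ]
```

View pics/w5.png

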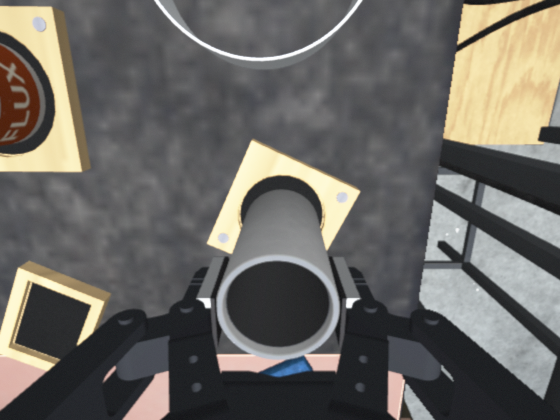

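The pipe (275,300) hangs over its pocket (281,205), the ring is clear above, and the tin sits at left. Lowering now.

Call:
arm_command --motion '[{"travel":[-0.15,0,0.4],"delta_rot":[0,0,0]},{"travel":[0,0,0.5],"delta_rot":[0,0,0]},{"travel":[0,0,0.4],"delta_rot":[0,0,0]},{"travel":[0,0,0.2],"delta_rot":[0,0,0]},{"travel":[0,0,0.2],"delta_rot":[0,0,0]},{"travel":[0,0,0],"delta_rot":[0,0,0]},{"travel":[0,0,0],"delta_rot":[0,0,0]},{"travel":[0,0,0],"delta_rot":[0,0,0]}]'

```text
clock: 11.68
position: [0.6188, -0.2438, 0.0656]
orientation: [0.709, 0.705, 0.0, 0.0]
wrist_force: [-0.3, 0.2, -1.5]
grip_width: 0.55
grip_force: 26.5
```

Call:
arm_command --motion '[{"travel":[0.1,0,0.2],"delta_rot":[0,0,0]},{"travel":[0,0,0.2],"delta_rot":[0,0,0]},{"travel":[0,0,0.1],"delta_rot":[0,0,0]},{"travel":[0,0,0],"delta_rot":[0,0,0]},{"travel":[0,0,0],"delta_rot":[0,0,0]},{"travel":[0,0,0],"delta_rot":[0,0,0]},{"travel":[0,0,0],"delta_rot":[0,0,0]},{"travel":[0,0,0],"delta_rot":[0,0,0]}]'

```text
clock: 12.35
position: [0.6187, -0.2428, 0.0604]
orientation: [0.709, 0.705, 0.0, 0.0]
wrist_force: [-0.0, -0.2, -1.1]
grip_width: 0.554
grip_force: 26.5
```

Call:
arm_command --motion '[{"travel":[0,0,0.1],"delta_rot":[0,0,0]},{"travel":[0,0,0],"delta_rot":[0,0,0]},{"travel":[0,0,0],"delta_rot":[0,0,0]},{"travel":[0,0,0],"delta_rot":[0,0,0]},{"travel":[0,0,0],"delta_rot":[0,0,0]},{"travel":[0,0,0],"delta_rot":[0,0,0]},{"travel":[0,0,0],"delta_rot":[0,0,0]},{"travel":[0,0,0],"delta_rot":[0,0,0]}]'

```text
clock: 13.02
position: [0.6187, -0.2427, 0.0593]
orientation: [0.709, 0.705, -0.0, 0.0]
wrist_force: [0.8, 0.7, -2.2]
grip_width: 0.552
grip_force: 26.5
```

Call:
arm_command --motion '[{"travel":[0,0,0],"delta_rot":[0,0,0]},{"travel":[0,0,0],"delta_rot":[0,0,0]},{"travel":[0,0,0],"delta_rot":[0,0,0]},{"travel":[0,0,0],"delta_rot":[0,0,0]},{"travel":[0,0,0],"delta_rot":[0,0,0]},{"travel":[0,0,0],"delta_rot":[0,0,0]},{"travel":[0,0,0],"delta_rot":[0,0,0]},{"travel":[0,0,0],"delta_rot":[0,0,0]}]' --gripper 0

```text
clock: 13.68
position: [0.6187, -0.2427, 0.0593]
orientation: [0.709, 0.705, 0.0, -0.0]
wrist_force: [-0.2, 0.8, -0.7]
grip_width: 0.997
grip_force: 0.0
```

Call:
arm_command --motion '[{"travel":[0,0,-1],"delta_rot":[0,0,0]},{"travel":[0,0,-2],"delta_rot":[0,0,0]},{"travel":[0,0,-3],"delta_rot":[0,0,0]},{"travel":[0,0,-3],"delta_rot":[0,0,0]},{"travel":[0,0,-3],"delta_rot":[0,0,0]},{"travel":[0,0,-3],"delta_rot":[0,0,0]},{"travel":[0,0,-3],"delta_rot":[0,0,0]},{"travel":[0,0,-2],"delta_rot":[0,0,0]}]'

```text
clock: 14.35
position: [0.6188, -0.2427, 0.2634]
orientation: [0.709, 0.705, 0.001, 0.002]
wrist_force: [0.3, -0.0, -0.1]
grip_width: 0.997
grip_force: 0.0
```

Call:
arm_command --motion '[{"travel":[3,0,0],"delta_rot":[0,0,0]},{"travel":[4,0,0],"delta_rot":[0,0,0]},{"travel":[4,0,0],"delta_rot":[0,0,0]},{"travel":[4,0,0],"delta_rot":[0,0,0]},{"travel":[4,0,0],"delta_rot":[0,0,0]},{"travel":[4,0,0],"delta_rot":[0,0,0]},{"travel":[4,0,0],"delta_rot":[0,0,0]},{"travel":[4,0,0],"delta_rot":[0,0,0]}]'

```text
clock: 15.02
position: [0.6198, 0.0692, 0.2604]
orientation: [0.709, 0.705, 0.0, 0.0]
wrist_force: [0.7, -0.9, -0.0]
grip_width: 1.002
grip_force: 0.0
```

Call:
arm_command --motion '[{"travel":[4,-0.3,0],"delta_rot":[0,0,0]},{"travel":[4,-0.5,0],"delta_rot":[0,0,0]},{"travel":[4,-0.5,0],"delta_rot":[0,0,0]},{"travel":[4,0,0],"delta_rot":[0,0,0]},{"travel":[2.5,0,0],"delta_rot":[0,0,0]},{"travel":[0,0,0],"delta_rot":[0,0,-0.08]},{"travel":[0,0,0],"delta_rot":[0,0,-0.074]},{"travel":[0,0,0],"delta_rot":[0,0,0]}]'

```text
clock: 15.68
position: [0.6079, 0.253, 0.2599]
orientation: [0.651, 0.759, 0.0, 0.0]
wrist_force: [-0.5, -1.4, -0.2]
grip_width: 1.001
grip_force: 0.0
```

```bash
python3 w.py w6; python3 - <<'E'
import pickle; from h import *
from plant import telemetry; s=telemetry.observe(); print(s["position"],s["orientation"])
c=pickle.load(open("w6.pkl","rb")); P=cloud(c); X,Y,Z=[P[...,i] for i in range(3)]
for n,x,y,r,lo,hi in [("plane",.607,.2635,.08,.024,.06),("plane body",.607,.2635,.08,.027,.038)]:
    m=(abs(X-x)<r)&(abs(Y-y)<r)&(Z>lo)&(Z<hi); p=P[m]
    if len(p): print(n,len(p),np.median(p[:,2]),rect(p[:,:2]))
E
```

```text
[0.60805658 0.25249986 0.25995373] [6.52796317e-01 7.57533437e-01 2.08901286e-04 1.27002194e-04]
plane 3918 0.03331015447733665 (array([597.9, 284.7, 162.3,  74.8]), -65.5)
plane body 3671 0.03324445431899939 (array([607.9, 262.3, 104.9,  50.1]), -81.7)
```

View pics/w6.png

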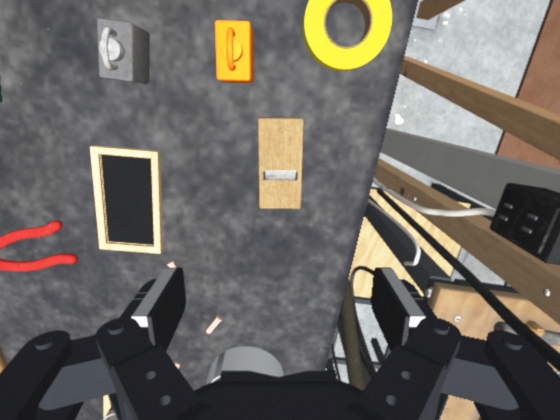

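The plane is at (280,163) with axes aligned to the gripper, its holder at (127,200), the grey weight at (122,50) and the orange decoy at (234,50).

Call:
arm_command --motion '[{"travel":[1,0.15,2],"delta_rot":[0,0,0]},{"travel":[0,0,4],"delta_rot":[0,0,0]},{"travel":[0,0,4],"delta_rot":[0,0,0]},{"travel":[0,0,4],"delta_rot":[0,0,0]},{"travel":[0,0,4],"delta_rot":[0,0,0]},{"travel":[0,0,3.5],"delta_rot":[0,0,0]},{"travel":[0,0,2.5],"delta_rot":[0,0,0]},{"travel":[0,0,1],"delta_rot":[0,0,0]}]'

```text
clock: 16.4
position: [0.6062, 0.2611, 0.0058]
orientation: [0.654, 0.757, -0.002, -0.001]
wrist_force: [-0.3, 0.0, -0.7]
grip_width: 1.002
grip_force: 0.0
```

Call:
arm_command --motion '[{"travel":[0,0,0],"delta_rot":[0,0,0]},{"travel":[0,0,0],"delta_rot":[0,0,0]},{"travel":[0,0,0],"delta_rot":[0,0,0]},{"travel":[0,0,0],"delta_rot":[0,0,0]},{"travel":[0,0,0],"delta_rot":[0,0,0]},{"travel":[0,0,0],"delta_rot":[0,0,0]},{"travel":[0,0,0],"delta_rot":[0,0,0]},{"travel":[0,0,0],"delta_rot":[0,0,0]}]' --gripper 1 --squeeze 35

```text
clock: 17.07
position: [0.6097, 0.263, 0.0118]
orientation: [0.653, 0.758, 0.002, 0.001]
wrist_force: [0.1, -0.2, 9.2]
grip_width: 0.58
grip_force: 37.8
```

```bash
python3 - <<'E'
import pickle; from h import *
c=pickle.load(open("w6.pkl","rb")); P=cloud(c); X,Y,Z=[P[...,i] for i in range(3)]
print("Hplane",*holder(c,127,200,70))
m=(abs(X-.427)<.06)&(abs(Y-.3536)<.06)&(Z>.04)&(Z<.055); print("weight",rect(P[m][:,:2]))
E
```

```text
Traceback (most recent call last):
  File "h.py", line 25, in holder
    i=max(cv2.findContours(f,cv2.RETR_EXTERNAL,cv2.CHAIN_APPROX_NONE)[0],key=cv2.contourArea)[:,0]
      ~~~^^^^^^^^^^^^^^^^^^^^^^^^^^^^^^^^^^^^^^^^^^^^^^^^^^^^^^^^^^^^^^^^^^^^^^^^^^^^^^^^^^^^
ValueError: max() iterable argument is empty
```

```bash
python3 - <<'E'
import pickle; from h import *
c=pickle.load(open("w6.pkl","rb")); P=cloud(c); X,Y,Z=[P[...,i] for i in range(3)]
hsv=cv2.cvtColor(c["pixels"],cv2.COLOR_RGB2HSV)
w=((hsv[...,0]>8)&(hsv[...,0]<35)&(hsv[...,1]>50)&(hsv[...,2]>120)).astype(np.uint8); w[:,:80]=0;w[:,175:]=0;w[:135]=0;w[262:]=0
v,u=np.nonzero(w); print(len(u)); print("Hplane outer",rect(ray(c,np.c_[u,v],.011)))
d=(hsv[...,2]<28).astype(np.uint8); d[:,:96]=0;d[:,160:]=0;d[:147]=0;d[254:]=0
k=max(cv2.findContours(d,cv2.RETR_EXTERNAL,cv2.CHAIN_APPROX_NONE)[0],key=cv2.contourArea)[:,0]; print("inner",rect(ray(c,k,.008)))
m=(abs(X-.427)<.06)&(abs(Y-.3536)<.06)&(Z>.04)&(Z<.055); print("weight",rect(P[m][:,:2]))
E
```

```text
1543
Hplane outer (array([432.8, 178. , 147.5,  96.7]), -86.1)Traceback (most recent call last):
  File "<stdin>", line 7, in <module>
ValueError: max() iterable argument is empty
```

Call:
arm_command --motion '[{"travel":[0,0,0],"delta_rot":[0,0,0]},{"travel":[0,0,-1],"delta_rot":[0,0,0]},{"travel":[0,0,-2],"delta_rot":[0,0,0]},{"travel":[0,0,-2],"delta_rot":[0,0,0]},{"travel":[0,0,-2],"delta_rot":[0,0,0]},{"travel":[0,0,-1],"delta_rot":[0,0,0]},{"travel":[0,0,0],"delta_rot":[0,0,0.08]},{"travel":[0,0,0],"delta_rot":[0,0,0]}]'

```text
clock: 17.73
position: [0.6088, 0.2627, 0.0908]
orientation: [0.684, 0.73, 0.001, 0.0]
wrist_force: [0.2, -0.3, -1.5]
grip_width: 0.579
grip_force: 36.9
```

```bash
python3 - <<'E'
import pickle; from h import *
for f,(u,v,ru,rv) in {"w6":(127,200,45,62),"top0":(222,246,30,20)}.items():
    c=pickle.load(open(f+".pkl","rb")); g=c["pixels"].astype(int)
    w=((g[...,0]-g[...,2]>35)&(g[...,0]>110)).astype(np.uint8); M=np.zeros_like(w); M[v-rv:v+rv,u-ru:u+ru]=w[v-rv:v+rv,u-ru:u+ru]
    cs=sorted(cv2.findContours(M,cv2.RETR_CCOMP,cv2.CHAIN_APPROX_NONE)[0],key=cv2.contourArea)[-2:]
    for k in cs: print(f,rect(ray(c,k[:,0],.011)))
c=pickle.load(open("w6.pkl","rb"));P=cloud(c); X,Y,Z=[P[...,i] for i in range(3)]
m=(abs(X-.427)<.06)&(abs(Y-.3536)<.06)&(Z>.04)&(Z<.055); print("weight",rect(P[m][:,:2]))
E
```

```text
w6 (array([427. , 183.5, 116.5,  61.4]), -86.0)
w6 (array([426.3, 182.3, 137.8,  84.1]), -86.1)
top0 (array([425.6, 177.5, 127.8,  63.4]), -86.0)
top0 (array([425.4, 182. , 137.6,  83.2]), -86.1)
weight (array([427.3, 354.2,  55.2,  35.3]), -88.6)
```

Call:
arm_command --motion '[{"travel":[-1,-2,0],"delta_rot":[0,0,0]},{"travel":[-1.2,-3.5,0],"delta_rot":[0,0,0]},{"travel":[-1.2,-3.5,0],"delta_rot":[0,0,0]},{"travel":[-1.2,-3.5,0],"delta_rot":[0,0,0]},{"travel":[-1.2,-3.5,0],"delta_rot":[0,0,0]},{"travel":[-1,-2.8,0],"delta_rot":[0,0,0]},{"travel":[0,0,0],"delta_rot":[0,0,0]},{"travel":[0,0,0],"delta_rot":[0,0,0]}]'

```text
clock: 18.4
position: [0.4241, 0.1811, 0.0896]
orientation: [0.682, 0.732, -0.0, -0.0]
wrist_force: [0.9, -0.1, -1.3]
grip_width: 0.58
grip_force: 37.3
```

Call:
arm_command --motion '[{"travel":[0,0,1],"delta_rot":[0,0,0]},{"travel":[0,0,1.5],"delta_rot":[0,0,0]},{"travel":[0,0,1.2],"delta_rot":[0,0,0]},{"travel":[0,0,0.8],"delta_rot":[0,0,0]},{"travel":[0,0,0],"delta_rot":[0,0,0]},{"travel":[0,0,0],"delta_rot":[0,0,0]},{"travel":[0,0,0],"delta_rot":[0,0,0]},{"travel":[0,0,0],"delta_rot":[0,0,0]}]'

```text
clock: 19.07
position: [0.4259, 0.1819, 0.045]
orientation: [0.682, 0.731, 0.0, 0.0]
wrist_force: [0.8, 0.4, -1.3]
grip_width: 0.573
grip_force: 37.3
```

```bash
python3 w.py w7; python3 -c "
from plant import telemetry;s=telemetry.observe();print(s['position'],s['orientation'],s['wrist_force'])"
```

```text
[0.42583731 0.18186037 0.04490847] [6.82251108e-01 7.31117737e-01 4.82679744e-04 2.18251072e-04] [ 0.19178405  0.14341967 -2.12230539]
```

View pics/w7.png

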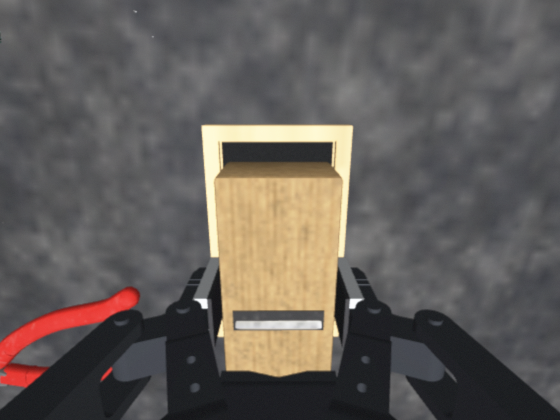

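Call:
arm_command --motion '[{"travel":[0,0,0.6],"delta_rot":[0,0,0]},{"travel":[0,0,0.8],"delta_rot":[0,0,0]},{"travel":[0,0,0.6],"delta_rot":[0,0,0]},{"travel":[0,0,0.4],"delta_rot":[0,0,0]},{"travel":[0,0,0.2],"delta_rot":[0,0,0]},{"travel":[0,0,0.1],"delta_rot":[0,0,0]},{"travel":[0,0,0],"delta_rot":[0,0,0]},{"travel":[0,0,0],"delta_rot":[0,0,0]}]'

```text
clock: 19.78
position: [0.4254, 0.1817, 0.0174]
orientation: [0.682, 0.731, 0.0, 0.0]
wrist_force: [-0.3, -0.7, -0.9]
grip_width: 0.576
grip_force: 37.3
```

Call:
arm_command --motion '[{"travel":[0,0,0],"delta_rot":[0,0,0]},{"travel":[0,0,0],"delta_rot":[0,0,0]},{"travel":[0,0,0],"delta_rot":[0,0,0]},{"travel":[0,0,0],"delta_rot":[0,0,0]},{"travel":[0,0,0],"delta_rot":[0,0,0]},{"travel":[0,0,0],"delta_rot":[0,0,0]},{"travel":[0,0,0],"delta_rot":[0,0,0]},{"travel":[0,0,0],"delta_rot":[0,0,0]}]'

```text
clock: 20.45
position: [0.4253, 0.1816, 0.0173]
orientation: [0.682, 0.731, -0.0, -0.0]
wrist_force: [0.5, 0.3, -1.7]
grip_width: 0.572
grip_force: 37.3
```

Call:
arm_command --motion '[{"travel":[0,0,0],"delta_rot":[0,0,0]},{"travel":[0,0,0],"delta_rot":[0,0,0]},{"travel":[0,0,0],"delta_rot":[0,0,0]},{"travel":[0,0,0],"delta_rot":[0,0,0]},{"travel":[0,0,0],"delta_rot":[0,0,0]},{"travel":[0,0,0],"delta_rot":[0,0,0]},{"travel":[0,0,0],"delta_rot":[0,0,0]},{"travel":[0,0,0],"delta_rot":[0,0,0]}]' --gripper 0

```text
clock: 21.12
position: [0.4253, 0.1817, 0.0173]
orientation: [0.682, 0.731, 0.0, 0.0]
wrist_force: [-0.6, -0.3, -0.4]
grip_width: 0.998
grip_force: 0.0
```

Call:
arm_command --motion '[{"travel":[0,0,-1],"delta_rot":[0,0,0]},{"travel":[0,0,-2],"delta_rot":[0,0,0]},{"travel":[0,0,-4],"delta_rot":[0,0,0]},{"travel":[0,0,-4],"delta_rot":[0,0,0]},{"travel":[0,0,-4],"delta_rot":[0,0,0]},{"travel":[0,0,-4],"delta_rot":[0,0,0]},{"travel":[0,0,-3],"delta_rot":[0,0,0.06]},{"travel":[0,0,0],"delta_rot":[0,0,0]}]'

```text
clock: 21.78
position: [0.4273, 0.1825, 0.2431]
orientation: [0.705, 0.709, 0.004, 0.002]
wrist_force: [1.5, 0.8, 0.6]
grip_width: 1.0
grip_force: 0.0
```

Call:
arm_command --motion '[{"travel":[2,0,0],"delta_rot":[0,0,0]},{"travel":[3,0.2,0],"delta_rot":[0,0,0]},{"travel":[3,0,0],"delta_rot":[0,0,0]},{"travel":[3,0,0],"delta_rot":[0,0,0]},{"travel":[3,0,0],"delta_rot":[0,0,0]},{"travel":[2,0,0],"delta_rot":[0,0,0]},{"travel":[1,0,0],"delta_rot":[0,0,0]},{"travel":[0,0,0],"delta_rot":[0,0,0]}]'

```text
clock: 22.45
position: [0.4255, 0.3531, 0.2367]
orientation: [0.703, 0.711, -0.0, -0.0]
wrist_force: [0.5, -0.2, -0.1]
grip_width: 0.999
grip_force: 0.0
```

```bash
python3 w.py w8; python3 - <<'E'
import pickle; from h import *
from plant import telemetry; s=telemetry.observe(); print(s["position"],s["orientation"])
c=pickle.load(open("w8.pkl","rb")); P=cloud(c); X,Y,Z=[P[...,i] for i in range(3)]
m=(abs(X-.427)<.06)&(abs(Y-.3536)<.06)&(Z>.04)&(Z<.055); print("weight",rect(P[m][:,:2]))
E
```

```text
[0.42559547 0.35181907 0.2368776 ] [ 7.03518219e-01  7.10677114e-01 -3.91936288e-04  4.01231528e-05]
weight (array([426.7, 354.8,  54.1,  34.6]), -88.4)
```

View pics/w8.png

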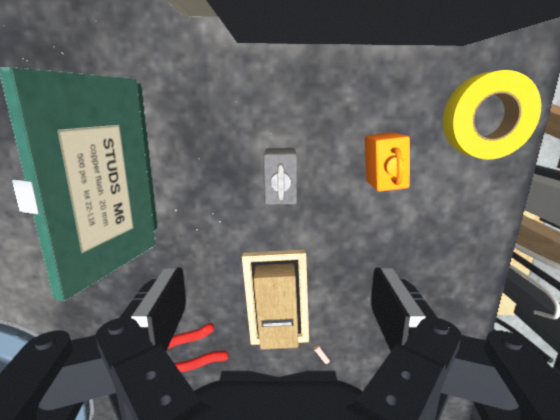

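```bash
python3 - <<'E'
import pickle; from h import *
c=pickle.load(open("w8.pkl","rb")); R,t=cam(c); print(-R.T@t)
P=cloud(c); X,Y,Z=[P[...,i] for i in range(3)]; m=(Z>.08)&(Y>.3)&(abs(X-.43)<.1); print(np.nanmin(Y[m]), np.nanpercentile(Z[m],[1,50,99]))
E
```

```text
[0.42464403 0.43246285 0.3786052 ]
0.33950112818482225 [0.08835326 0.30559184 0.32884283]
```

Call:
arm_command --motion '[{"travel":[0.25,0.1,2],"delta_rot":[0,0,0]},{"travel":[0,0,3],"delta_rot":[0,0,-0.01]},{"travel":[0,0,4],"delta_rot":[0,0,0]},{"travel":[0,0,4],"delta_rot":[0,0,0]},{"travel":[0,0,4],"delta_rot":[0,0,0]},{"travel":[0,0,3],"delta_rot":[0,0,0]},{"travel":[0,0,1.5],"delta_rot":[0,0,0]},{"travel":[0,0,1],"delta_rot":[0,0,0]}]'

```text
clock: 23.17
position: [0.426, 0.3519, 0.0104]
orientation: [0.701, 0.713, -0.001, -0.0]
wrist_force: [-0.0, -1.4, 0.4]
grip_width: 1.0
grip_force: 0.0
```

Call:
arm_command --motion '[{"travel":[0,0,0],"delta_rot":[0,0,0]},{"travel":[0,0,0],"delta_rot":[0,0,0]},{"travel":[0,0,0],"delta_rot":[0,0,0]},{"travel":[0,0,0],"delta_rot":[0,0,0]},{"travel":[0,0,0],"delta_rot":[0,0,0]},{"travel":[0,0,0],"delta_rot":[0,0,0]},{"travel":[0,0,0],"delta_rot":[0,0,0]},{"travel":[0,0,0],"delta_rot":[0,0,0]}]' --gripper 1 --squeeze 60

```text
clock: 23.83
position: [0.4277, 0.3547, 0.0138]
orientation: [0.7, 0.714, 0.001, 0.0]
wrist_force: [-0.2, -3.2, 10.3]
grip_width: 0.398
grip_force: 59.7
```

Call:
arm_command --motion '[{"travel":[0,0,0],"delta_rot":[0,0,0]},{"travel":[0,0,-1],"delta_rot":[0,0,0]},{"travel":[0,0,-2],"delta_rot":[0,0,0]},{"travel":[0,0,-3],"delta_rot":[0,0,0]},{"travel":[0,0,-3],"delta_rot":[0,0,0]},{"travel":[0,0,-2],"delta_rot":[0,0,0]},{"travel":[0,0,-1],"delta_rot":[0,0,0]},{"travel":[0,0,0],"delta_rot":[0,0,0]}]'

```text
clock: 24.5
position: [0.4276, 0.355, 0.1348]
orientation: [0.7, 0.714, 0.002, 0.0]
wrist_force: [0.6, 0.5, -6.5]
grip_width: 0.404
grip_force: 61.5
```

Call:
arm_command --motion '[{"travel":[-2,0,0],"delta_rot":[0,0,0]},{"travel":[-4,0,0],"delta_rot":[0,0,0]},{"travel":[-4,0,0],"delta_rot":[0,0,0]},{"travel":[-4,0,0],"delta_rot":[0,0,0]},{"travel":[-4,0,0],"delta_rot":[0,0,0]},{"travel":[-4,0,0],"delta_rot":[0,0,0]},{"travel":[-4,0,0],"delta_rot":[0,0,0]},{"travel":[-4,0,0],"delta_rot":[0,0,0]}]'

```text
clock: 25.17
position: [0.4311, 0.0523, 0.131]
orientation: [0.7, 0.714, -0.001, -0.001]
wrist_force: [1.3, -0.4, -5.2]
grip_width: 0.401
grip_force: 61.2
```

Call:
arm_command --motion '[{"travel":[-4,0,0],"delta_rot":[0,0,0]},{"travel":[-4,0,0],"delta_rot":[0,0,0]},{"travel":[-4,-0.1,0],"delta_rot":[0,0,0]},{"travel":[-4,-0.1,0],"delta_rot":[0,0,0]},{"travel":[-4,-0.1,0],"delta_rot":[0,0,0]},{"travel":[-4,-0.1,0],"delta_rot":[0,0,0]},{"travel":[-4,0,0],"delta_rot":[0,0,0]},{"travel":[-4,0,0],"delta_rot":[0,0,0]}]'

```text
clock: 25.83
position: [0.4333, -0.2674, 0.1309]
orientation: [0.7, 0.714, -0.0, -0.001]
wrist_force: [2.0, 0.3, -4.3]
grip_width: 0.403
grip_force: 61.2
```

Call:
arm_command --motion '[{"travel":[-4,0,0],"delta_rot":[0,0,0]},{"travel":[-2.4,0,0],"delta_rot":[0,0,0]},{"travel":[0,0,0],"delta_rot":[0,0,0.12]},{"travel":[0,0,0],"delta_rot":[0,0,0.12]},{"travel":[0,0,0],"delta_rot":[0,0,0.12]},{"travel":[0,0,0],"delta_rot":[0,0,0.12]},{"travel":[0,0,0],"delta_rot":[0,0,0]},{"travel":[0,0,0],"delta_rot":[0,0,0]}]'

```text
clock: 26.5
position: [0.4352, -0.3293, 0.1311]
orientation: [0.849, 0.529, -0.0, -0.001]
wrist_force: [0.2, 0.3, -6.4]
grip_width: 0.401
grip_force: 61.3
```

Call:
arm_command --motion '[{"travel":[0.1,0.1,1],"delta_rot":[0,0,0]},{"travel":[0,0,2],"delta_rot":[0,0,0]},{"travel":[0,0,2],"delta_rot":[0,0,0]},{"travel":[0,0,2],"delta_rot":[0,0,0]},{"travel":[0,0,1],"delta_rot":[0,0,0]},{"travel":[0,0,0],"delta_rot":[0,0,0]},{"travel":[0,0,0],"delta_rot":[0,0,0]},{"travel":[0,0,0],"delta_rot":[0,0,0]}]'

```text
clock: 27.17
position: [0.4376, -0.3297, 0.0532]
orientation: [0.85, 0.527, 0.0, 0.001]
wrist_force: [0.3, -0.4, -6.0]
grip_width: 0.409
grip_force: 61.0
```

```bash
python3 w.py w9
```

```text
(no output)
```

View pics/w9.png

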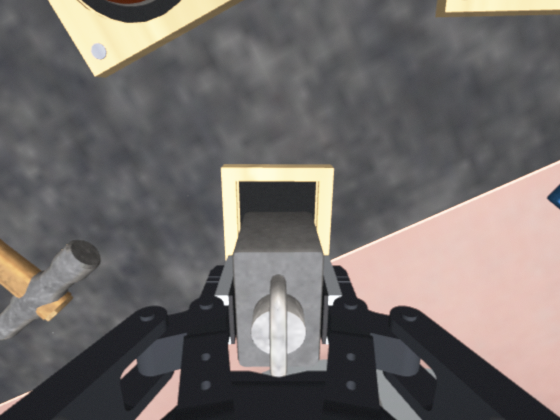

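The weight (278,290) is squarely over its pocket (277,195). Lowering.

Call:
arm_command --motion '[{"travel":[0.1,0,0.6],"delta_rot":[0,0,0]},{"travel":[0,0,0.8],"delta_rot":[0,0,0]},{"travel":[0,0,0.8],"delta_rot":[0,0,0]},{"travel":[0,0,0.5],"delta_rot":[0,0,0]},{"travel":[0,0,0.3],"delta_rot":[0,0,0]},{"travel":[0,0,0.2],"delta_rot":[0,0,0]},{"travel":[0,0,0],"delta_rot":[0,0,0]},{"travel":[0,0,0],"delta_rot":[0,0,0]}]'

```text
clock: 27.88
position: [0.4376, -0.3285, 0.0203]
orientation: [0.85, 0.527, 0.0, -0.0]
wrist_force: [0.6, 0.6, -5.1]
grip_width: 0.401
grip_force: 61.3
```

Call:
arm_command --motion '[{"travel":[0,0,0],"delta_rot":[0,0,0]},{"travel":[0,0,0],"delta_rot":[0,0,0]},{"travel":[0,0,0],"delta_rot":[0,0,0]},{"travel":[0,0,0],"delta_rot":[0,0,0]},{"travel":[0,0,0],"delta_rot":[0,0,0]},{"travel":[0,0,0],"delta_rot":[0,0,0]},{"travel":[0,0,0],"delta_rot":[0,0,0]},{"travel":[0,0,0],"delta_rot":[0,0,0]}]'

```text
clock: 28.55
position: [0.4375, -0.3285, 0.0203]
orientation: [0.85, 0.527, 0.0, 0.0]
wrist_force: [0.3, -0.0, -6.0]
grip_width: 0.403
grip_force: 61.3
```

Release, then rise and back off toward a clear view.

Call:
arm_command --motion '[{"travel":[0,0,0.1],"delta_rot":[0,0,0]},{"travel":[0,0,0],"delta_rot":[0,0,0]},{"travel":[0,0,0],"delta_rot":[0,0,0]},{"travel":[0,0,0],"delta_rot":[0,0,0]},{"travel":[0,0,0],"delta_rot":[0,0,0]},{"travel":[0,0,0],"delta_rot":[0,0,0]},{"travel":[0,0,0],"delta_rot":[0,0,0]},{"travel":[0,0,0],"delta_rot":[0,0,0]}]' --gripper 0

```text
clock: 29.22
position: [0.4376, -0.3284, 0.0193]
orientation: [0.85, 0.527, 0.0, 0.0]
wrist_force: [0.4, -0.6, -0.2]
grip_width: 0.999
grip_force: 0.0
```

Call:
arm_command --motion '[{"travel":[0,0,-1],"delta_rot":[0,0,0]},{"travel":[0,0,-2],"delta_rot":[0,0,0]},{"travel":[0,0,-4],"delta_rot":[0,0,0]},{"travel":[0,0,-4],"delta_rot":[0,0,0]},{"travel":[0,0,-4],"delta_rot":[0,0,0]},{"travel":[0,0,-4],"delta_rot":[0,0,0]},{"travel":[0,0,-3],"delta_rot":[0,0,0]},{"travel":[0,0,0],"delta_rot":[0,0,0]}]'

```text
clock: 29.88
position: [0.4391, -0.3296, 0.2465]
orientation: [0.85, 0.527, 0.002, 0.004]
wrist_force: [0.6, -0.3, 0.5]
grip_width: 0.998
grip_force: 0.0
```

Call:
arm_command --motion '[{"travel":[0,-2,0],"delta_rot":[0,0,0]},{"travel":[-1,-3,0],"delta_rot":[0,0,0]},{"travel":[-1,-3,0],"delta_rot":[0,0,0]},{"travel":[-1,-3,0],"delta_rot":[0,0,0]},{"travel":[-1,-3,0],"delta_rot":[0,0,0]},{"travel":[-1,-3,0],"delta_rot":[0,0,0]},{"travel":[-1,-3,0],"delta_rot":[0,0,0]},{"travel":[0,0,0],"delta_rot":[0,0,0]}]'

```text
clock: 30.55
position: [0.2279, -0.292, 0.2402]
orientation: [0.85, 0.526, -0.0, 0.0]
wrist_force: [0.4, -0.6, 1.2]
grip_width: 0.998
grip_force: 0.0
```

```bash
python3 - <<'E'
from plant import viewer; import pickle; from h import *
c=viewer.capture("top"); pickle.dump(c,open("top1.pkl","wb")); cv2.imwrite("pics/top1.png",cv2.resize(c["pixels"][130:290,90:450,::-1],None,fx=2.2,fy=2.2))
P=cloud(c); X,Y,Z=[P[...,i] for i in range(3)]
for n,x,y,r,lo,hi in [("pipe",.6185,-.2385,.04,.06,.12),("tin",.4397,-.157,.045,.036,.065),("weight",.4367,-.3285,.05,.035,.062),("plane",.426,.1825,.075,.026,.06),("ring",.607,-.083,.07,.02,.06)]:
    p=P[(abs(X-x)<r)&(abs(Y-y)<r)&(Z>lo)&(Z<hi)]
    print(n,len(p),np.round(np.percentile(p[:,2],[5,50,95]),3),rect(p[:,:2])) if len(p) else print(n,"hidden")
E
```

```text
pipe 214 [0.063 0.087 0.097] (array([ 618.7, -237.5,   46.6,   46.5]), 23.4)
tin 95 [0.039 0.049 0.053] (array([ 438.3, -155.1,   62.8,   62.4]), -1.0)
weight 251 [0.041 0.052 0.057] (array([ 436.1, -327.4,   55.2,   35.4]), 62.6)
plane 758 [0.035 0.038 0.048] (array([424.1, 182.5, 105.4,  49.8]), -86.0)
ring 241 [0.022 0.038 0.049] (array([607.6, -82. , 116.8, 115.8]), -4.3)
```

View pics/top1.png

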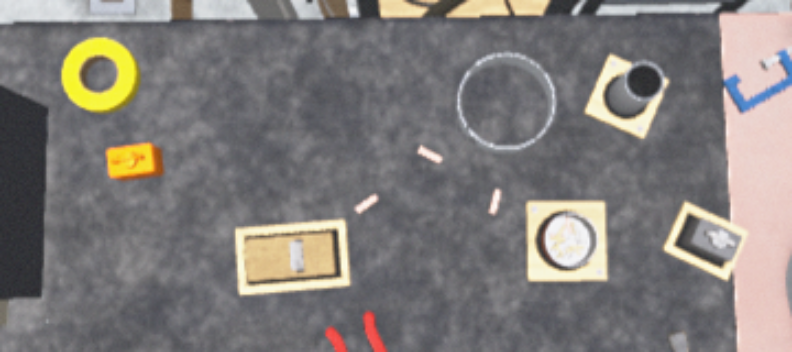

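All four things sit in their pockets within about 2 mm: pipe (640,90), tin (567,240), weight (712,238) and plane (292,257). Their tops are about 5 mm higher than on the table, and the ring (506,102) hasn't moved. Handing in.

```bash
python3 -c "
from plant import robot; print(robot.close_job())"
```

```text
the job is handed in; nothing more can be done
None
```

The job is handed in: the pipe former, stud tin, iron weight and plane are each released in their matching pockets, about 2 mm or less off centre in the last top view, and the ring letter has not moved measurably; no verdict was returned.

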